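# Inspect a wound sensor coil under the magnifier at focal height

### The arm

A 7-joint arm with a two-finger parallel gripper is mounted at the origin on the work surface. World frame = base frame: x ahead of the robot, y to its left, z up, the work surface at z = 0. Lengths are in m, angles in rad, forces in N, time in s.
With the tool pointing down it reaches from about 0.4 to 0.875 m from the base axis. Payload 19.3 kg.
Tool frame: the origin (TCP) lies on the mounting face of the last link; the fingertips stand 173 mm ahead of it and the grasp point (between the pads) lies 155 mm ahead of it; z points along the fingers, y is the line along which they close (so a half turn about z gives the same grasp; the last joint's range is limited). The gripper opens to 85 mm and grips with 20 to 120 N. Pads are 22 mm wide; open, the fingers measure 114 mm over their backs; the gripper's body (76 mm by 85 mm) begins 54 mm behind the grasp point. The pads swing forward as they close: fully open they stand 13 mm farther back than shut.
Start: joints at [-1.2, 0.521, -0.036, 1.599, 0.021, 1.021, -0.113], TCP at [0.267, 0.565, 0.405] pointing down, gripper open.
Joint ranges: [-2.91, 2.91], [-0.3, 2.13], [-1.5, 1.42], [0.17, 2.43], [-1.26, 4.41], [0.16, 1.93], [-2.52, 2.52]. Speed limits (rad/s): [1.89, 1.89, 2.39, 2.39, 3.01, 3.01, 3.01].

### API

Orientations are given as [roll, pitch, yaw] about the fixed x, y, z axes, in that order (R = Rz(yaw) Ry(pitch) Rx(roll)).
In Python, from workcell import bot, vision gives the robot as it stands.
- The arm moves only by the shell command python3 -m creep 'ROWS' [FORCE]. ROWS is JSON, a list that holds one entry, the list of rows, each a list of 7 numbers: the opening, from -1 (shut) to 1 (fully open), then the shift along the tool's x, y, z in cm, then the turn, a rotation vector about the tool's x, y, z in rad. In form: [[[grip, tx, ty, tz, rx, ry, rz], ...]]. A call has 1 to 12 rows; each row shifts and turns the commanded pose from where the row before left it, along the tool's axes as they then stand; what a row does not reach is not made up. A row lasts 1/8 s, in which the tool goes at most 62.5 mm and 10.7 degrees, less where a joint would pass 70% of its speed; a pose out of reach is approached as far as the arm can. A call with a gripper value outside its range is refused whole. The fingers move at their own pace and stop on an object; FORCE is the grip in N (left out, the last holds). Time passes only in rows, so rows that do not move let the fingers close. It gives the time, the measured TCP pose, the force, the opening and the grip force at its end, in the units of the state.
- bot.observe(): the state, without advancing time (a new reading comes with each control period).
- vision.grab_frame(name): name is "side" or "top" or "wrist"; returns a dict with "image" (480x640x3 uint8, blue, green, red), "depth" (480x640 float32, m along the optical axis (not along the pixel's ray), 0 where there is no reading), "fovy" (degrees; the focal length in pixels is half the picture's height over the tangent of half this angle, whatever the lens; pixels are square), "cx", "cy" (the principal point, pixels), "cam_to_world" (4x4, takes a point from camera to world coordinates); the wrist camera has in their place "tool_from_camera" (4x4, takes a point from camera to tool coordinates, whose origin is the TCP and whose axes are the flange's). Camera axes: x right, y down, z forward; pixel columns grow to the right and rows downward; lengths in m; the calibration is good to about 2 mm. A picture is of the moment at which its call begins: read the wrist's pose just before it.
- bot.job_done(): hands the job in; it is judged then, once.
The state is a dict: "clock": time; "qpos": joint angles; "qd": joint speeds; "joint_efforts": joint torques, N m; "position": TCP position; "tool_rot": TCP orientation; "force": force on the tool from outside, world axes, zero at the start; "moment": the same for the moment, N m; "grip_width": finger opening in m; "finger_force": force on a finger pad.
Only numpy, scipy, OpenCV 4.12 (cv2) and the standard library are available. Lean on these libraries where they do the work, as an engineer would, in place of code of your own. Each camera call takes 0.05 s, during which the arm holds its last target. There are 200 camera calls.

### The job

Slide the widest of the three copper coils up off its post on the coil rack and lay it flat in the middle of the round white stage on the base of the laboratory stand. Then take the magnifier by its handle and hold it level over the coil, centred on it, with the lens at the height of the stand's pointer, which marks the lens's focal height. Finish while still holding it there in the air, touching neither the coil nor the stand with it, and leave everything else where it is.

Things in the scene. Friction and masses are not known exactly. Their poses are not given: they have to be found in the camera images.
- rack: coil rack, fixed: aluminium base 250 x 60 x 15 mm high with three upright steel posts of 14 mm diameter in a row along its x axis, at x = -85, 0 and 85 mm; post tops are 62 mm above the table. One coil hangs over each post and rests on the base; which coil is on which post varies. Origin: centre of the base's underside, on the table; z up
- coil: the widest coil: ring-shaped, wound all round with copper wire, 56 mm outside diameter, 22 mm high, 24 mm hole, about 130 g. At the start its underside is on the rack's base, 15 mm above the table. Origin: centre of its underside; z is its axis
- stand: laboratory stand, fixed: flat dark steel base 225 x 150 x 10 mm, a steel rod of 10 mm diameter, 330 mm high, at x = 150 mm, y = 0 (on the side away from the robot). Origin: on the table directly under the centre of the round stage; the base reaches from x = -55 to 170 mm and y = -75 to 75 mm; z up
- stage (a point): centre of the top face of the round white stage disc (90 mm diameter, 4 mm thick, flat) on the stand's base, 14 mm above the table
- pointer: aluminium clamp boss 26 x 30 x 28 mm clamped on the stand's rod at a height that varies (about 100 to 135 mm above the table); fixed. A 6 mm steel pointer pin runs level from it towards the stage, at mid height of the boss. Origin: centre of the boss, on the rod's axis
- pointer_tip (a point): tip of the pointer pin, 60 mm from the rod's axis and 90 mm from the stage's centre line; its height is the focal height, at which the lens is to be held
- loupe: black hand magnifier lying flat on the table: round lens ring 74 mm across, 12 mm thick; a neck 16 mm wide; a straight flat-sided handle 24 mm wide, 18 mm high, from x = -50 to -145 mm of its frame; all undersides in one plane. About 110 g, centre of mass some 50 mm from the lens centre, towards the handle. Origin: centre of the ring's underside; z up, square to the lens
- lens (a point): centre of the magnifier's lens, at mid thickness, 6 mm above the loupe's underside
- loupe_handle (a point): a point in the handle, 85 mm from the lens centre, 9 mm above the loupe's underside: a good place to grip across the 24 mm width
- coil_b: a smaller copper-wound ring coil, 40 mm diameter, 22 mm high, 20 mm hole, on another post of the rack; bystander. Origin: centre of its underside
- coil_c: the slimmest and tallest copper-wound ring coil, 36 mm diameter, 30 mm high, 20 mm hole, on another post of the rack; bystander. Origin: centre of its underside
- wash_bottle: white squeeze wash bottle with a bent spout, 68 mm diameter, 215 mm high, at the back; bystander. Origin: centre of its underside
- buffer_bottle: small white bottle with a black cap, 44 mm diameter, 85 mm high, at the back left; bystander. Origin: centre of its underside
- jar: small glass jar with a white lid, 56 mm diameter, 60 mm high, at the back left; bystander. Origin: centre of its underside
- screwdriver: black-handled screwdriver, 170 mm long, lying roughly along y close in front of the robot; bystander
- cap: white screw cap, 34 mm diameter, 13 mm high, lying between the stand and the magnifier, near the robot; bystander. Origin: centre of its underside
There are look-alikes about, which are no part of the job. Several things have the shape of the loupe; the one meant has the colours described above. What is shaped like the coil but green is not meant.

How it is judged:
On the way, in this order (a step that is already met when the one before it is completed fails the run):
1. the widest coil has been lifted clear of its post, held in the fingers (z of coil in the frame of rack above 0.064 m and contact force between the fingers and coil above 0.5 N), for 0.1 s.
2. the widest coil lies flat on the round stage, within its edge, and has been let go (horizontal distance between coil and stage below 0.017 m and z of coil in the frame of stage between -0.004 and 0.004 m and angle between coil's own z axis and vertical below 0.1 rad and linear speed of coil below 0.03 m/s and contact force between the fingers and coil below 0.05 N), for 0.3 s.
3. the magnifier has been lifted off the table in the fingers (height (world z) of lens above 0.05 m and contact force between the fingers and loupe above 0.5 N), for 0.1 s.
At the end, for the whole second after the job is handed in: Magnifier held by its handle, still, not touching stand, pointer or coil; lens within 6 mm of the pointer's height, within 15 mm sideways of the coil's axis, tilted under 0.12 rad. Coil flat, still and untouched on the stage, its centre within 17 mm of the stage's (all of step 2 and z of lens in the frame of pointer_tip between -0.006 and 0.006 m and angle between loupe's own z axis and vertical below 0.12 rad and horizontal distance between lens and coil below 0.015 m and linear speed of loupe below 0.03 m/s and contact force between the fingers and loupe above 0.5 N and x of the grasp point in the frame of loupe below -0.037 m and contact force between loupe and stand below 0.05 N and contact force between loupe and pointer below 0.05 N and contact force between loupe and coil below 0.05 N); the arm keeps its last pose, push and grip.
It fails at once if the coil is let go in the air over the stage instead of being laid down (more than 20 mm above it) (horizontal distance between coil and stage below 0.06 m and z of coil in the frame of stage above 0.02 m and contact force between the fingers and coil below 0.01 N).
It fails at once if a bystander is moved more than 30 mm or tipped over (distance of any of coil_b, coil_c, wash_bottle, buffer_bottle, jar, screwdriver, cap from where it was at the start of the episode above 0.03 m or angle between any of wash_bottle, buffer_bottle, jar, coil_b, coil_c's own z axis and vertical above 0.5 rad).
It also fails if it takes over 61 s, if anything falls off the work surface, if the arm or the gripper's body presses on something with over 40 N, if the wrist force passes 120 N, or if a joint passes its speed limit or range.

## Working session

There is one attempt and no reset: what is moved stays moved. The work goes in short steps, Python scripts to look and compute and a shell command to move; the robot and the scene stay as the last step left them, time stands still between calls to the robot, and variables do not carry over. Pictures are saved under pics/ and viewed, at most 10 in all, crops included, and the job is handed in when it is done.

```bash
mkdir -p pics
cat > h.py <<'E'
import numpy as np, cv2
from workcell import bot, vision
from scipy.spatial.transform import Rotation as R
def cloud(name):
    s=bot.observe(); f=vision.grab_frame(name)
    d=f["depth"]; fl=240/np.tan(np.radians(f["fovy"])/2)
    v,u=np.mgrid[:480,:640]
    P=np.stack([(u-f["cx"])/fl*d,(v-f["cy"])/fl*d,d],-1)
    if "cam_to_world" in f: T=np.array(f["cam_to_world"])
    else:
        W=np.eye(4); W[:3,:3]=R.from_euler("xyz",s["tool_rot"]).as_matrix(); W[:3,3]=s["position"]
        T=W@np.array(f["tool_from_camera"])
    Q=P@T[:3,:3].T+T[:3,3]; Q[d==0]=np.nan
    return f["image"],Q,T
E
python3 - <<'E'
from h import *
s=bot.observe(); print(s)
for n in("top","side"):
    im,Q,T=cloud(n); cv2.imwrite(f"pics/{n}0.png",im); np.save(f"{n}0.npy",Q); print(T)
E
```

```text
{'clock': 0.0, 'qpos': array([-1.20018635,  0.52205385, -0.03631659,  1.60002353,  0.02122583,
        1.0210967 , -0.11278519]), 'qd': array([-0.00149102,  0.00032537,  0.00012109,  0.0003705 , -0.00018344,
        0.00024991,  0.00106425]), 'joint_efforts': array([-1.36187133e-03, -9.27071929e+01,  1.97976261e+00, -3.69931126e+01,
        1.78206910e-02,  8.42937094e-03, -7.00779850e-06]), 'position': array([0.26663759, 0.5651098 , 0.40409536]), 'tool_rot': array([-3.14040219e+00,  1.13233786e-04,  2.70079200e+00]), 'force': array([-0.74998206,  0.6890586 ,  0.34733598]), 'moment': array([ 0.00569139, -0.00907879, -0.00335282]), 'finger_force': 0.0, 'grip_width': 0.08519979367397598}
[[-0.01592219 -0.99796126  0.06180455  0.48646162]
 [-0.99986884  0.01607497  0.00197554  0.02717737]
 [-0.00296502 -0.06176499 -0.99808632  1.08313157]
 [ 0.          0.          0.          1.        ]]
[[ 0.97144223 -0.14899456  0.18466354  0.37364108]
 [-0.23724337 -0.62286899  0.74548628 -0.7572366 ]
 [ 0.00394779 -0.76800706 -0.64042921  0.7920708 ]
 [ 0.          0.          0.          1.        ]]
```

View pics/top0.png

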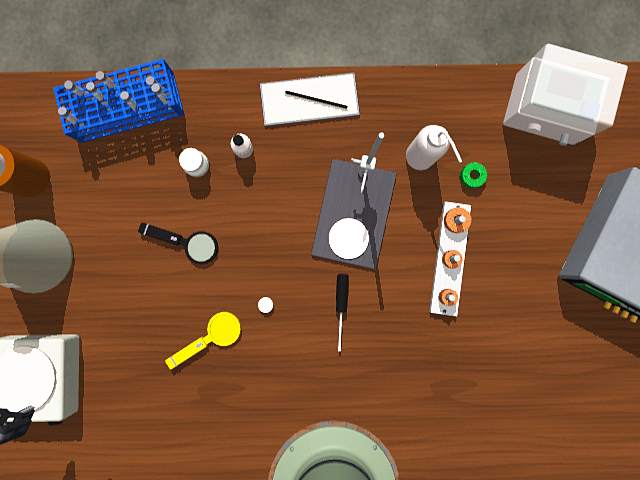

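View pics/side0.png

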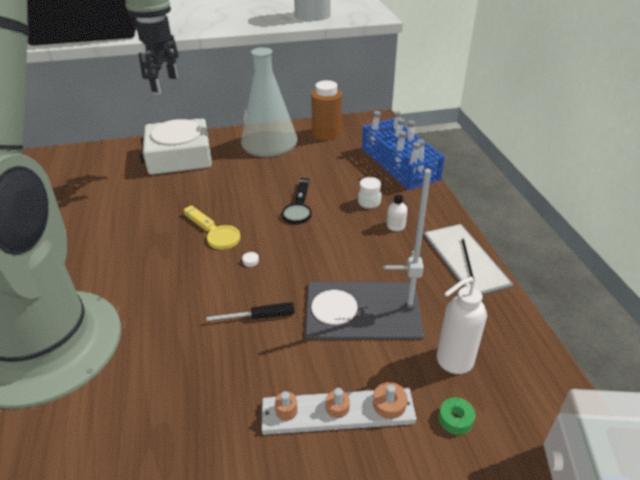

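Top view: the widest coil is at (458,220) on the rack's far post, the stage at (348,238), the boss and pointer near (365,165). The black loupe's lens is at (201,248), its handle runs to (143,230); the yellow one is the decoy.

```bash
cat > m.py <<'E'
from h import *
Q=np.load("top0.npy"); im=cv2.imread("pics/top0.png"); hsv=cv2.cvtColor(im,cv2.COLOR_BGR2HSV)
S=np.load("side0.npy"); si=cv2.imread("pics/side0.png"); sh=cv2.cvtColor(si,cv2.COLOR_BGR2HSV)
def sel(Q,box,m): 
    u0,v0,u1,v1=box; k=np.zeros(m.shape,bool); k[v0:v1,u0:u1]=1; return Q[k&m&np.isfinite(Q[...,2])]
def circ(p): (c,r)=cv2.minEnclosingCircle((p[:,:2]*1000).astype(np.float32)); return np.round(c,1),round(r,1),len(p)
p=sel(Q,(430,195,485,240),(Q[...,2]>.030)&(Q[...,2]<.045)&(hsv[...,1]>100)); print("coil",circ(p),np.median(p[:,2]))
p=sel(Q,(320,210,375,265),(im.min(-1)>180)&(Q[...,2]<.025)); print("stage",circ(p),np.median(p[:,2]))
b=sel(Q,(425,195,480,325),(Q[...,2]>.008)&(Q[...,2]<.022)&(hsv[...,1]<60)); print("rack",cv2.minAreaRect((b[:,:2]*1000).astype(np.float32)))
b=sel(Q,(305,150,405,275),(Q[...,2]>.005)&(Q[...,2]<.018)); print("base",cv2.minAreaRect((b[:,:2]*1000).astype(np.float32)))
p=sel(Q,(130,215,225,270),(Q[...,2]>.006)&(Q[...,2]<.03)); print("loupe",len(p),np.median(p[:,2]))
print(cv2.minAreaRect((p[:,:2]*1000).astype(np.float32)))
c=p[:,:2].mean(0); w,V=np.linalg.eigh(np.cov(p[:,:2].T)); a=V[:,1]*np.sign(V[1,1]); t=(p[:,:2]-c)@a; n=(p[:,:2]-c)@[-a[1],a[0]]
print("axis",a,c,t.min(),t.max())
for lo in np.arange(t.min(),t.max(),.01):
    k=(t>=lo)&(t<lo+.01); print(round(lo,3),np.round([n[k].min(),n[k].max(),np.median(p[k,2])],4))
# pointer points
print("side pin:")
for P,box in((S,(375,255,430,285)),(Q,(350,140,390,200))):
    p=sel(P,box,(P[...,2]>.07)&(P[...,2]<.16)); p=p[np.argsort(p[:,0])]; print(np.round(p[::max(1,len(p)//40)]*1000).tolist())
E
python3 m.py
```

```text
coil (array([ 581.5, -282. ]), 28.5, 421) 0.037099454708027
stage (array([547.4, -41.3]), 45.9, 1277) 0.014168460476360778
rack ((497.4643859863281, -268.4232177734375), (61.41366958618164, 249.2752685546875), 80.91676330566406)
base ((607.466552734375, -55.733428955078125), (220.25123596191406, 281.561767578125), 89.18592071533203)
loupe 1312 0.011434703255777778
((546.8642578125, 351.59893798828125), (202.7115020751953, 104.30267333984375), 75.33821868896484)
axis [0.33226439 0.94318629] [0.54342844 0.32385326] -0.07354176232917874 0.13111853824965522
-0.074 [-0.0228  0.0225  0.0113]
-0.064 [-0.0298  0.0308  0.0094]
-0.054 [-0.0354  0.0474  0.0088]
-0.044 [-0.0517  0.0367  0.0091]
-0.034 [-0.0354  0.0538  0.0088]
-0.024 [-0.0403  0.0324  0.0093]
-0.014 [-0.0262  0.0476  0.0105]
-0.004 [-0.0113  0.0391  0.0122]
0.006 [-0.0232  0.0118  0.0136]
0.016 [-0.0118  0.0118  0.0184]
0.026 [-0.0118  0.0119  0.0179]
0.036 [-0.0118  0.012   0.0182]
0.046 [-0.0118  0.0118  0.0175]
0.056 [-0.0118  0.0288  0.018 ]
0.066 [-0.043   0.0344  0.0187]
0.076 [-0.0118  0.018   0.0183]
0.086 [-0.012   0.0122  0.0181]
0.096 [-0.0117  0.012   0.0183]
0.106 [-0.0215  0.007   0.0173]Traceback (most recent call last):
  File "m.py", line 16, in <module>
    k=(t>=lo)&(t<lo+.01); print(round(lo,3),np.round([n[k].min(),n[k].max(),np.median(p[k,2])],4))
                                                      ~~~~~~~~^^
    return umr_minimum(a, axis, None, out, keepdims, initial, where)
ValueError: zero-size array to reduction operation minimum which has no identity
```

```bash
sed -i '/^for lo/,/^    k=/d' m.py; python3 m.py | sed -n '/side/,$p'
```

```text
side pin:
[[638.0, -62.0, 119.0], [644.0, -66.0, 118.0], [651.0, -69.0, 119.0], [656.0, -71.0, 120.0], [663.0, -74.0, 123.0], [669.0, -73.0, 124.0], [676.0, -72.0, 122.0], [679.0, -88.0, 125.0], [681.0, -84.0, 124.0], [681.0, -77.0, 125.0], [682.0, -90.0, 113.0], [683.0, -73.0, 128.0], [683.0, -89.0, 122.0], [684.0, -88.0, 114.0], [685.0, -65.0, 131.0], [686.0, -84.0, 128.0], [687.0, -91.0, 118.0], [688.0, -89.0, 134.0], [689.0, -91.0, 120.0], [690.0, -77.0, 140.0], [690.0, -91.0, 123.0], [690.0, -77.0, 92.0], [691.0, -76.0, 132.0], [691.0, -78.0, 77.0], [692.0, -79.0, 93.0], [692.0, -89.0, 108.0], [692.0, -83.0, 92.0], [693.0, -80.0, 94.0], [694.0, -91.0, 127.0], [694.0, -81.0, 79.0], [695.0, -80.0, 152.0], [695.0, -90.0, 131.0], [696.0, -82.0, 136.0], [697.0, -82.0, 143.0], [698.0, -80.0, 90.0], [699.0, -91.0, 118.0], [699.0, -94.0, 121.0], [700.0, -92.0, 132.0], [701.0, -91.0, 128.0], [702.0, -47.0, 122.0], [704.0, -92.0, 121.0], [706.0, -77.0, 132.0]]
[[634.0, -63.0, 119.0], [640.0, -67.0, 119.0], [646.0, -67.0, 122.0], [650.0, -69.0, 121.0], [655.0, -65.0, 117.0], [660.0, -71.0, 123.0], [665.0, -71.0, 120.0], [669.0, -69.0, 121.0], [674.0, -71.0, 123.0], [677.0, -86.0, 119.0], [678.0, -77.0, 124.0], [679.0, -73.0, 121.0], [680.0, -71.0, 126.0], [681.0, -77.0, 132.0], [681.0, -79.0, 130.0], [682.0, -65.0, 126.0], [682.0, -87.0, 132.0], [683.0, -77.0, 129.0], [684.0, -72.0, 133.0], [685.0, -67.0, 131.0], [686.0, -80.0, 135.0], [687.0, -69.0, 133.0], [687.0, -63.0, 132.0], [688.0, -88.0, 134.0], [688.0, -68.0, 134.0], [689.0, -65.0, 131.0], [690.0, -66.0, 135.0], [691.0, -71.0, 132.0], [693.0, -89.0, 131.0], [693.0, -62.0, 121.0], [694.0, -54.0, 117.0], [695.0, -63.0, 132.0], [696.0, -58.0, 119.0], [697.0, -65.0, 134.0], [697.0, -58.0, 123.0], [698.0, -44.0, 112.0], [699.0, -45.0, 126.0], [699.0, -52.0, 122.0], [700.0, -43.0, 128.0], [701.0, -67.0, 132.0], [703.0, -75.0, 130.0], [706.0, -69.0, 128.0]]
```

```bash
cat > go.py <<'E'
import sys; from h import *
# go.py gx gy gz(grasp point) yaw_deg : shift in tool axes (cm) after the turn, and the turn needed
x,y,z,w=map(float,sys.argv[1:]); s=bot.observe()
A=R.from_euler("xyz",s["tool_rot"]); B=R.from_euler("xyz",[np.pi,0,np.radians(w)])
d=np.array([x,y,z+.155])-s["position"]
print("t",s["clock"],"turn",(A.inv()*B).as_rotvec().round(3),"shift cm (target axes)",(B.inv().apply(d)*100).round(2),"(now axes)",(A.inv().apply(d)*100).round(2),"q",s["qpos"].round(2),"grasp",(s["position"]+A.apply([0,0,.155])).round(4),"w",s["grip_width"],"f",s["finger_force"])
E
python3 go.py .5 .2 .25 170.9
python3 - <<'E'
from m import *
p=sel(S,(440,285,485,365),(S[...,2]>.03)&(S[...,2]<.14)); print("bottle",circ(p),p.mean(0))
p=sel(Q,(405,120,460,170),Q[...,2]>.03); print(p.min(0),p.max(0),np.median(p,0))
E
```

```text
t 0.1 turn [-0.001 -0.    -0.282] shift cm (target axes) [-28.82 -32.36  -0.08] (now axes) [-36.69 -23.07  -0.06] q [-1.2   0.52 -0.04  1.6   0.02  1.02 -0.11] grasp [0.2666 0.565  0.2492] w 0.08553124240386573 f 0.0
coil (array([ 581.5, -282. ]), 28.5, 421) 0.037099454708027
stage (array([547.4, -41.3]), 45.9, 1277) 0.014168460476360778
rack ((497.4643859863281, -268.4232177734375), (61.41366958618164, 249.2752685546875), 80.91676330566406)
base ((607.466552734375, -55.733428955078125), (220.25123596191406, 281.561767578125), 89.18592071533203)
loupe 1312 0.011434703255777778
((546.8642578125, 351.59893798828125), (202.7115020751953, 104.30267333984375), 75.33821868896484)
axis [0.33226439 0.94318629] [0.54342844 0.32385326] -0.07354176232917874 0.13111853824965522
side pin:
[[638.0, -62.0, 119.0], [644.0, -66.0, 118.0], [651.0, -69.0, 119.0], [656.0, -71.0, 120.0], [663.0, -74.0, 123.0], [669.0, -73.0, 124.0], [676.0, -72.0, 122.0], [679.0, -88.0, 125.0], [681.0, -84.0, 124.0], [681.0, -77.0, 125.0], [682.0, -90.0, 113.0], [683.0, -73.0, 128.0], [683.0, -89.0, 122.0], [684.0, -88.0
[... 1110 characters left out ...]
86.0, -80.0, 135.0], [687.0, -69.0, 133.0], [687.0, -63.0, 132.0], [688.0, -88.0, 134.0], [688.0, -68.0, 134.0], [689.0, -65.0, 131.0], [690.0, -66.0, 135.0], [691.0, -71.0, 132.0], [693.0, -89.0, 131.0], [693.0, -62.0, 121.0], [694.0, -54.0, 117.0], [695.0, -63.0, 132.0], [696.0, -58.0, 119.0], [697.0, -65.0, 134.0], [697.0, -58.0, 123.0], [698.0, -44.0, 112.0], [699.0, -45.0, 126.0], [699.0, -52.0, 122.0], [700.0, -43.0, 128.0], [701.0, -67.0, 132.0], [703.0, -75.0, 130.0], [706.0, -69.0, 128.0]]
bottle (array([ 734.6, -212.2]), 34.0, 1848) [ 0.72280816 -0.2311188   0.09103394]
[ 0.67279824 -0.24248014  0.03041195] [ 0.76622701 -0.17570947  0.2183684 ] [ 0.71973932 -0.19973823  0.13883939]
```

```bash
python3 -m creep '[[[1,0,0,0,0,0,-0.141],[1,0,0,0,0,0,-0.141],[1,-4.1,-4.6,0,0,0,0],[1,-4.1,-4.6,0,0,0,0],[1,-4.1,-4.6,0,0,0,0],[1,-4.1,-4.6,0,0,0,0],[1,-4.1,-4.6,0,0,0,0],[1,-4.1,-4.6,0,0,0,0],[1,-4.1,-4.6,0,0,0,0]]]' 60; python3 go.py .5815 -.282 .15 170.9
```

```text
clock: 1.23
position: [0.4999, 0.2001, 0.4047]
tool_rot: [3.142, -0.0, 2.983]
force: [0.7, 0.9, -0.1]
grip_width: 0.0854
finger_force: 0.0
t 1.225 turn [ 0. -0.  0.] shift cm (target axes) [-15.68 -46.31   9.97] (now axes) [-15.67 -46.31   9.97] q [-0.48  0.38 -0.01  1.83  0.    0.93  0.92] grasp [0.4999 0.2001 0.2497] w 0.08538619907079073 f 0.0
```

```bash
python3 -m creep '[[[1,-1.6,-4.6,0,0,0,0],[1,-1.6,-4.6,0,0,0,0],[1,-1.6,-4.6,0,0,0,0],[1,-1.6,-4.6,0,0,0,0],[1,-1.6,-4.6,1,0,0,0],[1,-1.6,-4.6,1,0,0,0],[1,-1.6,-4.6,2,0,0,0],[1,-1.6,-4.7,2,0,0,0],[1,-1.4,-4.7,2,0,0,0],[1,-1.5,-4.7,2,0,0,0],[1,0,0,0,0,0,0]]]' 60; python3 go.py .5815 -.282 .034 170.9
python3 - <<'E'
from h import *
im,Q,T=cloud("wrist"); cv2.imwrite("pics/w1.png",im); np.save("w1.npy",Q)
hsv=cv2.cvtColor(im,cv2.COLOR_BGR2HSV)
k=(Q[...,2]>.030)&(Q[...,2]<.042)&(hsv[...,1]>100)&(np.hypot(Q[...,0]-.5815,Q[...,1]+.282)<.045)
p=Q[k]; print(len(p)); 
if len(p): print(cv2.minEnclosingCircle((p[:,:2]*1000).astype(np.float32)),np.median(p[:,2]))
E
```

```text
clock: 2.6
position: [0.5797, -0.2839, 0.3025]
tool_rot: [-3.14, -0.003, 2.978]
force: [-0.0, 0.6, 0.7]
grip_width: 0.0853
finger_force: 0.0
t 2.6 turn [-0.001 -0.003 -0.005] shift cm (target axes) [-0.15  0.22 11.35] (now axes) [-0.18  0.23 11.35] q [ 0.31  0.67  0.08  1.63 -0.07  0.84  1.83] grasp [ 0.5792 -0.284   0.1475] w 0.08534183868711111 f 0.0
5202
((584.5997314453125, -282.6761474609375), 28.24918556213379) 0.03586582364501671
```

View pics/w1.png

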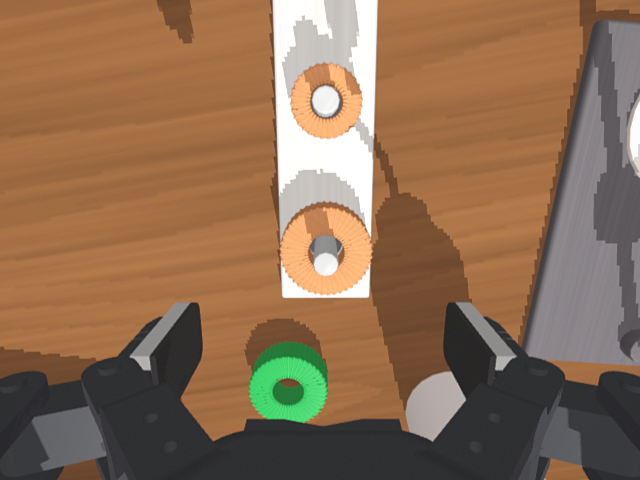

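The wide coil is at (326,248), squarely between the fingers' line; the wrist estimate puts it at (0.5846,-0.2827). The arm was still settling, so I use about (0.583,-0.2825).

```bash
python3 go.py .583 -.2825 .034 170.9
python3 - <<'E'
from h import *
im,Q,T=cloud("wrist")
hsv=cv2.cvtColor(im,cv2.COLOR_BGR2HSV)
k=(Q[...,2]>.030)&(Q[...,2]<.042)&(hsv[...,1]>100)&(np.hypot(Q[...,0]-.5815,Q[...,1]+.282)<.045)
p=Q[k]; print(cv2.minEnclosingCircle((p[:,:2]*1000).astype(np.float32)),np.median(p[:,2]))
E
```

```text
t 2.65 turn [-0.    -0.002 -0.003] shift cm (target axes) [-0.28 -0.04 11.43] (now axes) [-0.31 -0.04 11.43] q [ 0.31  0.67  0.08  1.63 -0.07  0.85  1.82] grasp [ 0.5799 -0.2816  0.1483] w 0.0857595252525969 f 0.0
((584.41455078125, -282.523681640625), 28.079662322998047) 0.03583942990714864
```

```bash
python3 -m creep '[[[1,-0.2,0,2.6,0,0,0],[1,0,0,2.6,0,0,0],[1,0,0,2.6,0,0,0],[1,0,0,2.4,0,0,0],[1,0,0,1.3,0,0,0],[1,0,0,0,0,0,0],[0.8,0,0,0,0,0,0]]]' 60; python3 go.py .583 -.2825 .034 170.9
```

```text
clock: 3.58
position: [0.5833, -0.2803, 0.1908]
tool_rot: [-3.141, 0.001, 2.983]
force: [0.1, -0.5, 0.4]
grip_width: 0.0768
finger_force: 0.0
t 3.575 turn [-0.     0.001  0.   ] shift cm (target axes) [-0.01 -0.22  0.18] (now axes) [-0.01 -0.22  0.18] q [ 0.32  0.83  0.06  1.67 -0.08  0.65  1.83] grasp [ 0.5835 -0.2804  0.0358] w 0.07681402413955994 f 0.0
```

```bash
python3 -m creep '[[[0.5,0,-0.2,0.1,0,0,0],[0,0,0,0,0,0,0],[-1,0,0,0,0,0,0],[-1,0,0,0,0,0,0],[-1,0,0,0,0,0,0],[-1,0,0,0,0,0,0]]]' 60; python3 go.py .583 -.2825 .034 170.9
```

```text
clock: 4.32
position: [0.5827, -0.2829, 0.19]
tool_rot: [-3.141, 0.001, 2.983]
force: [-4.6, 1.7, 13.0]
grip_width: 0.0545
finger_force: 60.6
t 4.325 turn [-0.001  0.001 -0.   ] shift cm (target axes) [-0.03  0.04  0.1 ] (now axes) [-0.03  0.04  0.1 ] q [ 0.32  0.83  0.06  1.67 -0.07  0.65  1.83] grasp [ 0.5828 -0.283   0.035 ] w 0.054487507463713065 f 60.62123344279826
```

```bash
python3 -m creep '[[[-1,0,0,-0.5,0,0,0],[-1,0,0,-1.5,0,0,0],[-1,0,0,-2,0,0,0],[-1,0,0,-2,0,0,0],[-1,0,0,-2,0,0,0],[-1,0,0,-2,0,0,0],[-1,0,0,0,0,0,0],[-1,0,0,0,0,0,0]]]' 60; python3 go.py .5474 -.0413 .10 170.9
python3 - <<'E'
from h import *
im,Q,T=cloud("wrist"); cv2.imwrite("pics/w2.png",im)
E
```

```text
clock: 5.32
position: [0.5824, -0.2822, 0.2883]
tool_rot: [3.141, -0.001, 2.983]
force: [0.4, -0.1, -1.2]
grip_width: 0.0545
finger_force: 63.4
t 5.325 turn [ 0.    -0.001  0.   ] shift cm (target axes) [ 7.27 23.24  3.33] (now axes) [ 7.27 23.24  3.34] q [ 0.31  0.69  0.08  1.63 -0.07  0.82  1.83] grasp [ 0.5823 -0.2822  0.1333] w 0.05446532704150895 f 63.35075614973903
```

View pics/w2.png

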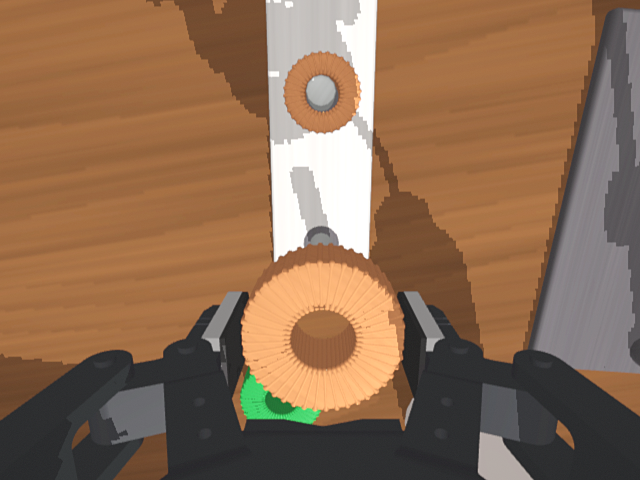

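The wide coil (322,335) is held level between the pads and the post is clear at (320,240).

```bash
python3 -m creep '[[[-1,1.2,3.3,0,0,0,0],[-1,1.2,4,0,0,0,0],[-1,1.2,4,0,0,0,0],[-1,1.2,4,0,0,0,0],[-1,1.2,4,0,0,0,0],[-1,1.3,3.9,0,0,0,0],[-1,0,0,2,0,0,0],[-1,0,0,2,0,0,0],[-1,0,0,1.5,0,0,0],[-1,0,0,0,0,0,0],[-1,0,0,0,0,0,0]]]' 60; python3 go.py .5474 -.0413 .034 170.9;  python3 - <<'E'
from h import *
im,Q,T=cloud("wrist"); cv2.imwrite("pics/w3.png",im)
k=(im.min(-1)>150)&(Q[...,2]>.008)&(Q[...,2]<.022)&(np.hypot(Q[...,0]-.5474,Q[...,1]+.0413)<.06)
p=(Q[k][:,:2]*1000).astype(np.float32); print(len(p))
h=cv2.convexHull(p)
from scipy.optimize import least_squares
print(least_squares(lambda c:np.maximum(0,np.hypot(*(h[:,0]-c).T)-45)+0*c[0],[547,-41]).x,p.min(0),p.max(0))
E
```

```text
clock: 6.75
position: [0.5474, -0.0419, 0.2341]
tool_rot: [3.142, 0.0, 2.982]
force: [1.5, 0.1, -0.7]
grip_width: 0.0545
finger_force: 63.5
t 6.75 turn [ 0.  0. -0.] shift cm (target axes) [0.01 0.06 4.51] (now axes) [0.01 0.06 4.51] q [-0.08  0.65  0.07  1.93 -0.08  0.57  1.45] grasp [ 0.5474 -0.0419  0.0791] w 0.05445652295529575 f 63.49249390885234
13103
[548.582764   -42.12764977] [503.56693 -88.25343] [585.3687      3.4594254]
```

View pics/w3.png

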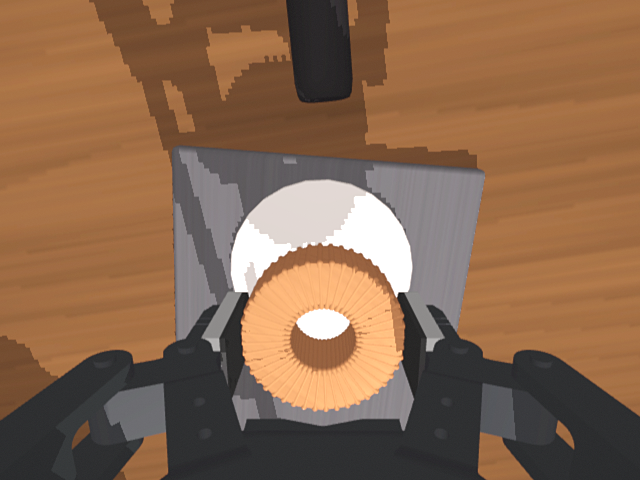

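The coil (322,335) hangs over the stage disc (321,265 visible part), well centred laterally; the wrist fit of the stage agrees within 1–2 mm.

```bash
python3 -m creep '[[[-1,-0.1,0,1.5,0,0,0],[-1,0,0,1.5,0,0,0],[-1,0,0,0.8,0,0,0],[-1,0,0,0.4,0,0,0],[-1,0,0,0.2,0,0,0],[-1,0,0,0,0,0,0],[-1,0,0,0,0,0,0]]]' 60; python3 go.py .548 -.0418 .034 170.9
```

```text
clock: 7.68
position: [0.5483, -0.0419, 0.19]
tool_rot: [3.142, 0.0, 2.983]
force: [-0.4, -0.3, -1.2]
grip_width: 0.0543
finger_force: 63.5
t 7.675 turn [0. 0. 0.] shift cm (target axes) [0.03 0.01 0.1 ] (now axes) [0.03 0.01 0.1 ] q [-0.07  0.73  0.06  1.94 -0.08  0.48  1.46] grasp [ 0.5484 -0.0419  0.035 ] w 0.05425201971931473 f 63.49406635388732
```

```bash
python3 -m creep '[[[-1,0,0,0.1,0,0,0],[-1,0,0,0.05,0,0,0],[-1,0,0,0,0,0,0]]]' 60; python3 -m creep '[[[0,0,0,0,0,0,0],[0.3,0,0,0,0,0,0],[0.7,0,0,0,0,0,0],[1,0,0,0,0,0,0],[1,0,0,0,0,0,0],[1,0,0,0,0,0,0],[1,0,0,-2,0,0,0],[1,0,0,-4,0,0,0],[1,0,0,-4,0,0,0],[1,0,0,0,0,0,0]]]' 60;  python3 go.py .5595 .3696 .15 70.6
python3 - <<'E'
from h import *
im,Q,T=cloud("wrist"); cv2.imwrite("pics/w4.png",im)
hsv=cv2.cvtColor(im,cv2.COLOR_BGR2HSV)
k=(Q[...,2]>.03)&(Q[...,2]<.042)&(hsv[...,1]>100)&(np.hypot(Q[...,0]-.548,Q[...,1]+.0413)<.045)
p=Q[k]; print(cv2.minEnclosingCircle((p[:,:2]*1000).astype(np.float32)),np.median(p[:,2]))
E
```

```text
clock: 8.05
position: [0.5483, -0.0419, 0.189]
tool_rot: [3.141, 0.001, 2.983]
force: [-4.2, 0.3, 15.4]
grip_width: 0.0544
finger_force: 65.1
clock: 9.3
position: [0.5489, -0.042, 0.2908]
tool_rot: [3.141, 0.004, 2.983]
force: [0.0, -0.0, 0.5]
grip_width: 0.0854
finger_force: 0.0
t 9.3 turn [0.005 0.003 1.75 ] shift cm (target axes) [ 39.18 -12.67  -1.42] (now axes) [ 5.46 40.81 -1.41] q [-0.09  0.56  0.08  1.9  -0.07  0.68  1.45] grasp [ 0.5496 -0.042   0.1358] w 0.08544999621425622 f 0.0
((549.7162475585938, -41.43154525756836), 27.876686096191406) 0.03485664952829298
```

View pics/w4.png

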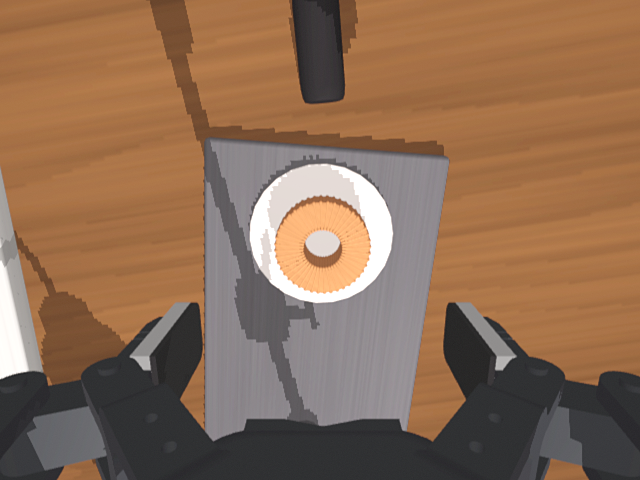

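The coil (322,245) lies flat and centred on the white stage (321,232), released. On to the loupe.

```bash
python3 -m creep '[[[1,0,0,-2,0,0,0.175],[1,0,0,-2,0,0,0.175],[1,0,0,0,0,0,0.175],[1,0,0,0,0,0,0.175],[1,0,0,0,0,0,0.175],[1,0,0,0,0,0,0.175],[1,0,0,0,0,0,0.175],[1,0,0,0,0,0,0.175],[1,0,0,0,0,0,0.175],[1,0,0,0,0,0,0.175],[1,4,-1.3,0,0,0,0]]]' 60
python3 -m creep '[[[1,4,-1.3,0,0,0,0],[1,4,-1.3,0,0,0,0],[1,4,-1.3,0,0,0,0],[1,4,-1.3,0,0,0,0],[1,4,-1.3,0,0,0,0],[1,4,-1.3,0,0,0,0],[1,4,-1.3,0,0,0,0],[1,4,-1.2,0,0,0,0],[1,0,0,0,0,0,0],[1,0,0,0,0,0,0]]]' 60; python3 go.py .5595 .3696 .009 70.6
python3 - <<'E'
from h import *
im,Q,T=cloud("wrist"); cv2.imwrite("pics/w5.png",im); np.save("w5.npy",Q)
k=(Q[...,2]>.013)&(Q[...,2]<.023)&(im.max(-1)<110)&(np.hypot(Q[...,0]-.56,Q[...,1]-.37)<.07)
p=Q[k]; print(len(p)); print(cv2.minAreaRect((p[:,:2]*1000).astype(np.float32)),p[:,2].mean())
E
```

```text
clock: 10.72
position: [0.5489, -0.0017, 0.3272]
tool_rot: [-3.141, 0.003, 1.225]
force: [-0.3, 1.3, -0.4]
grip_width: 0.0854
finger_force: 0.0
clock: 11.98
position: [0.558, 0.3356, 0.327]
tool_rot: [-3.141, 0.002, 1.232]
force: [0.6, -0.2, 0.1]
grip_width: 0.0852
finger_force: 0.0
t 11.975 turn [-0.     0.002  0.   ] shift cm (target axes) [ 3.26 -0.99 16.3 ] (now axes) [ 3.29 -0.99 16.3 ] q [-0.99  0.73  0.58  1.62 -0.47  0.94 -0.58] grasp [0.5579 0.3353 0.172 ] w 0.08521198734812861 f 0.0
4393
((565.9216918945312, 381.1152038574219), (94.4282455444336, 23.94981575012207), 70.67140197753906) 0.016587923859457242
```

View pics/w5.png

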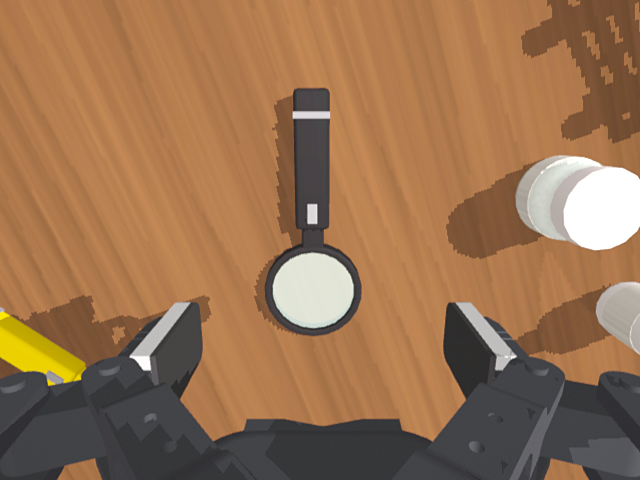

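The black loupe lies with its lens at (313,290) and handle running up to (311,95), parallel to tool x. The area fit puts the handle centre at (0.566,0.381) with yaw 70.7°. I grip about 78 mm from the lens.

```bash
python3 go.py .5590 .3625 .022 70.6; python3 -m creep '[[[1,2.8,-0.9,0,0,0,0],[1,0,0,4,0,0,0],[1,0,0,4,0,0,0],[1,0,0,3,0,0,0],[1,0,0,2,0,0,0],[0.5,0,0,0,0,0,0],[0.3,0,0,0,0,0,0],[0.3,0,0,0,0,0,0]]]' 60; python3 go.py .5590 .3625 .022 70.6
```

```text
t 12.025 turn [-0.     0.002 -0.001] shift cm (target axes) [ 2.61 -0.84 15.04] (now axes) [ 2.63 -0.84 15.04] q [-0.99  0.73  0.58  1.62 -0.47  0.94 -0.58] grasp [0.5581 0.3349 0.1724] w 0.08567916811457225 f 0.0
clock: 13.02
position: [0.5593, 0.3657, 0.1994]
tool_rot: [3.141, -0.001, 1.233]
force: [0.6, 0.5, 0.0]
grip_width: 0.0555
finger_force: 0.0
t 13.025 turn [ 0.001 -0.001  0.001] shift cm (target axes) [-0.31  0.08  2.24] (now axes) [-0.32  0.08  2.24] q [-0.96  0.91  0.48  1.62 -0.57  0.76 -0.56] grasp [0.5595 0.3659 0.0444] w 0.055498637445870046 f 0.0
```

```bash
python3 -m creep '[[[0.3,-0.2,0.1,1.2,0,0,0],[0.3,0,0,0.7,0,0,0],[0.3,0,0,0.3,0,0,0],[0.3,0,0,0,0,0,0],[-0.2,0,0,0,0,0,0],[-1,0,0,0,0,0,0],[-1,0,0,0,0,0,0],[-1,0,0,0,0,0,0],[-1,0,0,0,0,0,0],[-1,0,0,0,0,0,0]]]' 90; python3 go.py .5590 .3625 .022 70.6
```

```text
clock: 14.28
position: [0.5593, 0.3634, 0.1768]
tool_rot: [3.141, -0.001, 1.233]
force: [-2.1, -1.3, 7.7]
grip_width: 0.0218
finger_force: 89.3
t 14.275 turn [ 0.    -0.001  0.001] shift cm (target axes) [-0.1  -0.   -0.02] (now axes) [-0.1  -0.   -0.02] q [-0.95  0.94  0.46  1.62 -0.58  0.72 -0.54] grasp [0.5594 0.3635 0.0218] w 0.021846250281149147 f 89.29349184036255
```

```bash
python3 -m creep '[[[-1,0,0,-1,0,0,0],[-1,0,0,-2.5,0,0,0],[-1,0,0,-3,0,0,0],[-1,0,0,-3,0,0,0],[-1,0,0,-3,0,0,0],[-1,0,0,-2,0,0,0],[-1,0,0,0,0,0,0],[-1,0,0,0,0,0,0]]]' 90; python3 go.py .5746 .033 .150 70.6
python3 - <<'E'
from h import *
im,Q,T=cloud("wrist"); cv2.imwrite("pics/w6.png",im); np.save("w6.npy",Q)
g=(np.array(bot.observe()["position"])+[0,0,-.155])
k=(Q[...,2]>.11)&(Q[...,2]<.2)&(np.hypot(Q[...,0]-g[0]+.0256,Q[...,1]-g[1]+.0745)<.05)
p=Q[k]; print(g,len(p))
if len(p): print(cv2.minEnclosingCircle((p[:,:2]*1000).astype(np.float32)),np.median(p,0)); c=np.linalg.lstsq(np.c_[p[:,:2]-p[:,:2].mean(0),np.ones(len(p))],p[:,2],rcond=None)[0]; print("plane",c)
E
```

```text
clock: 15.28
position: [0.5589, 0.3633, 0.3203]
tool_rot: [-3.141, 0.001, 1.233]
force: [-1.7, -0.4, -0.7]
grip_width: 0.0219
finger_force: 88.4
t 15.275 turn [-0.001  0.001  0.001] shift cm (target axes) [-30.64  12.45   1.53] (now axes) [-30.65  12.43   1.55] q [-1.02  0.76  0.58  1.58 -0.48  0.95 -0.62] grasp [0.5588 0.3633 0.1653] w 0.021853576217582854 f 88.35168242454529
[0.55892804 0.3633102  0.16507792] 1693
((542.9890747070312, 318.727783203125), 18.603309631347656) [0.54610401 0.32545464 0.15354785]
plane [0.19970536 0.56509878 0.15150689]
```

View pics/w6.png

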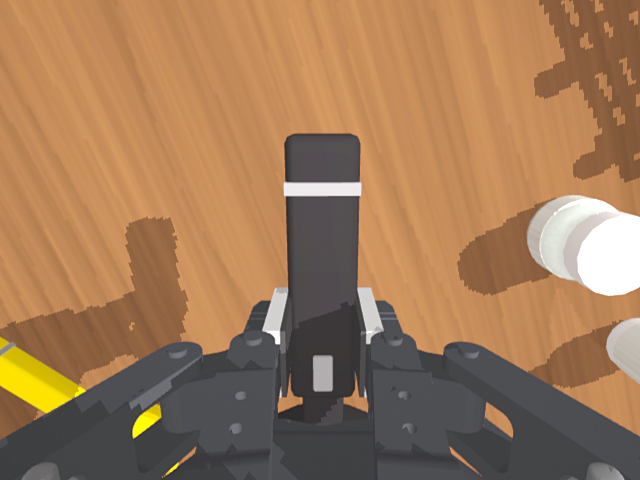

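The handle (322,260) is held between the pads, parallel to tool x; the lens is hidden by the gripper. I move over the stand a little high, then check with the fixed cameras.

```bash
python3 -m creep '[[[-1,-3.4,1.4,0,0,0,0],[-1,-3.4,1.4,0,0,0,0],[-1,-3.4,1.4,0,0,0,0],[-1,-3.4,1.4,0,0,0,0],[-1,-3.4,1.4,0,0,0,0],[-1,-3.4,1.4,0,0,0,0],[-1,-3.4,1.4,0,0,0,0],[-1,-3.4,1.4,0,0,0,0],[-1,-2.4,1.0,1,0,0,0],[-1,-1,0.25,0.5,0,0,0],[-1,0,0,0,0,0,0],[-1,0,0,0,0,0,0]]]' 90; python3 go.py .5746 .033 .1343 70.6
cat > look.py <<'E'
from h import *; import sys
g=np.array(bot.observe()["position"])+[0,0,-.155]; L=g[:2]-[.0256,.0745]
Z=g[2]-.0098
for n in("top","side","wrist"):
    im,Q,T=cloud(n); cv2.imwrite(f"pics/{n}{sys.argv[1]}.png",im); np.save(f"{n}{sys.argv[1]}.npy",Q)
    a=np.array([.331,.943]); rel=Q[...,:2]-g[:2]; t=rel@a; w=rel@[-a[1],a[0]]
    if n!="wrist":
        k=(abs(Q[...,2]-Z)<.012)&(np.hypot(Q[...,0]-L[0],Q[...,1]-L[1])<.043); what="ring"
    else: k=(abs(Q[...,2]-g[2])<.012)&(t>-.0)&(t<.08)&(abs(w)<.011); what="handle"
    p=Q[k]; print(n,what,len(p))
    if len(p)>20:
        A=np.c_[np.c_[t[k],w[k]],np.ones(len(p))]; r=np.ones(len(p),bool)
        for _ in range(4): c=np.linalg.lstsq(A[r],p[r,2],rcond=None)[0]; e=p[:,2]-A@c; r=abs(e)<.004
        print("circle",cv2.minEnclosingCircle((p[r][:,:2]*1000).astype(np.float32)),"zmed",np.median(p[:,2]),"slope along,across",c.round(3),r.sum(), "z at lens",c@[-.0788,0,1])
print("grasp",g,"expected lens",L)
E
python3 look.py 7
```

```text
clock: 16.82
position: [0.5753, 0.0346, 0.3061]
tool_rot: [-3.141, -0.0, 1.234]
force: [0.7, 0.1, -1.2]
grip_width: 0.0216
finger_force: 88.4
t 16.825 turn [-0.    -0.     0.002] shift cm (target axes) [-0.17 -0.01  1.68] (now axes) [-0.17 -0.01  1.68] q [-0.54  0.64  0.55  1.84 -0.46  0.79 -0.08] grasp [0.5752 0.0346 0.1511] w 0.021608655899489893 f 88.41008305549622
top ring 604
circle ((545.0208129882812, -43.19981002807617), 36.2905158996582) zmed 0.13821309998598352 slope along,across [-0.074  0.009  0.131] 553 z at lens 0.13706917552517958
side ring 1002
circle ((549.2893676757812, -37.274497985839844), 40.188751220703125) zmed 0.13913293186227638 slope along,across [ 0.012 -0.001  0.14 ] 882 z at lens 0.13942761435933787
wrist handle 13406
circle ((586.0059204101562, 65.60276794433594), 34.38680648803711) zmed 0.14624769719686226 slope along,across [-0.001  0.003  0.146] 13162 z at lens 0.14636420028421968
grasp [0.57525922 0.03455856 0.15114695] expected lens [ 0.54965922 -0.03994144]
```

```bash
python3 -c "
import cv2,numpy as np
a=cv2.imread('pics/top7.png')[120:300,260:500];b=cv2.imread('pics/side7.png')[200:380,260:500]
cv2.imwrite('pics/c7.png',cv2.resize(np.vstack([a,b]),None,fx=1.6,fy=1.6,interpolation=2))"
```

```text
(no output)
```

View pics/c7.png

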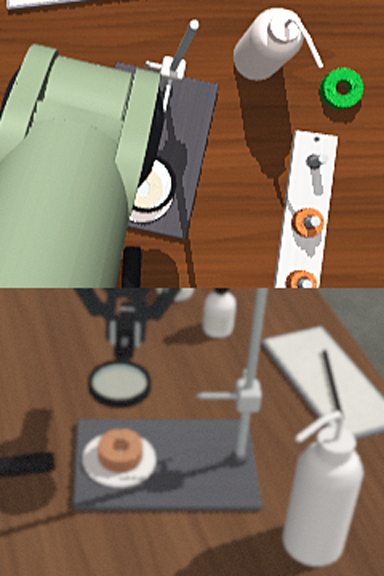

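Top view (upper part): lens ring around (150,185) over the stage. Side view (lower part): the ring at (120,383) is level above the coil (122,450), and a little above the pointer at (215,395). It needs about 16.5 mm lower.

```bash
python3 -m creep '[[[-1,-0.15,0,0.6,0,0,0],[-1,0,0,0.6,0,0,0],[-1,0,0,0.45,0,0,0],[-1,0,0,0,0,0,0],[-1,0,0,0,0,0,0],[-1,0,0,0,0,0,0]]]' 90; python3 go.py .5746 .033 .1346 70.6; python3 look.py 8
python3 - <<'E'
import numpy as np
a=np.array([.9703,-.242])
for n in("top","side"):
    Q=np.load(n+"8.npy"); Q0=np.load(n+"0.npy")
    for N,P in(("now",Q),("start",Q0)):
        d=P[...,:2]-[.5485,-.0418]; t=d@a; w=d@[.242,.9703]; z=P[...,2]
        k=(t>.092)&(t<.125)&(abs(w)<.006)&(z>.08)&(z<.15); b=(t>.139)&(t<.161)&(abs(w)<.014)&(abs(w)>.006)&(z>.09)&(z<.15)
        print(n,N,"pin",k.sum(),np.percentile(z[k],[10,50,90]).round(4) if k.any() else "","boss",b.sum(),np.percentile(z[b],[5,50,95]).round(4) if b.any() else "")
E
```

```text
clock: 17.73
position: [0.5747, 0.0319, 0.2899]
tool_rot: [3.141, -0.0, 1.233]
force: [-0.2, 0.0, -1.1]
grip_width: 0.0216
finger_force: 88.4
t 17.725 turn [ 0. -0.  0.] shift cm (target axes) [ 0.1  -0.05  0.03] (now axes) [ 0.1  -0.05  0.03] q [-0.52  0.66  0.54  1.85 -0.47  0.76 -0.07] grasp [0.5748 0.0319 0.1349] w 0.021612788918297238 f 88.41005086898804
top ring 573
circle ((545.1718139648438, -44.05727767944336), 36.2522087097168) zmed 0.12188808070115287 slope along,across [-0.058  0.017  0.117] 517 z at lens 0.12108279747477446
side ring 1000
circle ((550.8716430664062, -40.575374603271484), 40.07960510253906) zmed 0.1228112471610528 slope along,across [0.023 0.001 0.125] 884 z at lens 0.12297023932823474
wrist handle 13396
circle ((585.4652709960938, 62.9857292175293), 34.42675018310547) zmed 0.12977619862247616 slope along,across [-0.002  0.002  0.13 ] 13165 z at lens 0.12994649504249742
grasp [0.5747481  0.03191379 0.13486884] expected lens [ 0.5491481  -0.04258621]
top now pin 38 [0.118  0.1208 0.1231] boss 79 [0.1285 0.1319 0.1347]
top start pin 47 [0.1183 0.1211 0.1229] boss 81 [0.1289 0.1322 0.1348]
side now pin 52 [0.1181 0.1212 0.1225] boss 145 [0.1099 0.1266 0.1342]
side start pin 51 [0.1188 0.1206 0.1231] boss 145 [0.1098 0.1268 0.1343]
```

```bash
python3 -m creep '[[[-1,0,0,0.05,0,0,0],[-1,0,0,0,0,0,0],[-1,0,0,0,0,0,0]]]' 90; python3 -c "
from workcell import bot; print(bot.job_done())"
```

```text
clock: 18.25
position: [0.5747, 0.032, 0.2892]
tool_rot: [-3.142, 0.0, 1.233]
force: [-0.6, 0.1, -0.9]
grip_width: 0.0218
finger_force: 88.4
the job is handed in; nothing more can be done
None
```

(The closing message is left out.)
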